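Draw the piston out of the dough press with the pull hook

TASK

The dough press has to be washed: take the pull hook from its stand, feel for the drop loop on the piston deep in the barrel, hook it and draw the piston up out of the barrel with the hook alone, never pushing or pulling with more than about 30 N and never touching the piston with the fingers. Set the piston down gently, flat and right way up, inside the draining tray, unhook it, and hang the hook back in the fork of its stand. Leave everything else where it is.

Things in the scene. Friction and masses are not known exactly. Their poses are not given: they have to be found in the camera images.
- barrel: upright aluminium dough-press barrel fixed on a dark foot plate 130 x 110 x 8 mm. Round bore 76 mm across, open on top, walls 4 mm; rim 120 mm, bore floor 10 mm above the table. Origin at table height on the bore axis, z up. Three white spring strips 14 mm wide on the bore wall, 14 to 84 mm above the table, stand in 3.5 mm and grip the piston's rim
- barrel_mouth (a point): centre of the bore's mouth, at rim height. Keep what goes down the bore within 34 mm of its axis to miss the strips. They drag on the piston with about 6 to 10 N until it is clear of them
- piston: black plastic disc 72 mm across, 18 mm thick, 0.2 to 0.3 kg, at the start flat on the bore floor. Origin at the centre of its underside, z up. On top a steel swivel and, hinged on it, a bail (drop loop) of 4 mm wire that hangs over to one side. WHICH side is NOT in this pose: anywhere within 1.9 rad of the piston's own -x. Look or feel for it
- piston_hinge (a point): on the piston's axis, 23 mm above its origin (5 mm over the disc's face): middle of the bail's level hinge line; does not turn with the swivel. The loop's wire centre line: 14 mm wide at the hinge, 18 mm wide 16 mm out, tapering to a straight 8 mm end bar 27 mm out. A push of 0.004 N m turns it on the swivel (stops 2.2 rad either side of the piston's -x)
- piston_top (a point): centre of the disc's top face. The bail rests 34 degrees above level: its end bar is then 22 mm from the axis and 20 mm above this point, 18 mm free under it; no part of the bail is over 25 mm from the axis. It swings up freely to a stop 7 degrees short of upright (end bar 3 mm off the axis, 32 mm above this point) and falls back when let go
- hook: pull hook, 0.15 kg, held upright; origin at the centre of its black handle, 12 mm thick (own x, grip it on this thickness), 36 mm wide (y), 60 mm tall (z, up). Below: collar 32 mm across, underside 36 mm below the origin, then a 6 mm steel shank on the z axis and a 6 mm toe at its foot. At the start it hangs in the rack, toe towards the rack's +x
- hook_toe (a point): where shank and toe centre lines meet, 130 mm below the hook's origin; axes as the hook's. The toe points along +x, reaches 14 mm from here, and its end is turned up (end top 7 mm above this point); underside 3 mm below this point
- rack: fixed hook stand, origin at table height below the seat: foot plate 120 x 90 x 8 mm, a post at its own +x end (33 mm behind the seat), on top a level fork of two steel tines along own x, each 12 mm wide and 8 mm thick, reaching 30 mm in front (own -x) of the seat, where the gap is open. Nothing is higher than the tines
- rack_seat (a point): middle of the fork's 12 mm gap at the height of the tines' tops, 115 mm above the table; own x points from the open end to the post. The hook's collar rests here on both tines, shank in the gap, hook origin 36 mm above this point
- tray: fixed shallow steel draining tray, 190 x 190 mm, walls 22 mm high and 4 mm thick, floor 4 mm above the table, origin at table height under its centre
- cookies: stack of three baked round biscuits, 56 mm across, 24 mm high, origin at the underside. Bystander.
- mug: white mug, 76 mm across, 85 mm high, origin at the underside. Bystander.
- jar: glass jar with metal cap, 60 mm across, 100 mm high, origin at the underside. Bystander.
- bowl: steel bowl, 130 mm across, 60 mm high, origin at the underside. Bystander.
- cutter: round metal biscuit cutter, 64 mm across, 25 mm high, origin at the underside. Bystander.
- rolling_pin: wooden rolling pin lying along its own y, 44 mm thick, 270 mm long with handles, origin at the underside of its middle. Bystander.
- spatula: wooden-handled spatula lying flat, handle to its own -x. Bystander.
Mind the look-alikes: they are no part of the job. What is meant by the hook is not pink, turquoise or white, and is the smaller of those in its own colour.

How it is judged:
By the outcome, as a careful person would: the job done as asked, in the order asked, and still so for the second after the job is handed in, with the robot touching nothing.
It also fails if it takes over 72 s, if anything falls off the work surface, if the arm or the gripper's body presses on something with over 40 N, if the wrist force passes 120 N, or if a joint passes its speed limit or range.

ROBOT

A 6-joint arm with a two-finger parallel gripper is mounted at the origin on the work surface. World frame = base frame: x ahead of the robot, y to its left, z up, the work surface at z = 0. Lengths are in mm, angles in degrees, forces in N, time in s.
With the tool pointing down it reaches from about 250 to 775 mm from the base axis. Payload 4 kg.
Tool frame: the origin (TCP) lies midway between the tips of the shut fingers; the grasp point (between the pads) lies 19 mm behind it; z points along the fingers, y is the line along which they close (so a half turn about z gives the same grasp; the last joint's range is limited). The gripper opens to 94 mm and grips with 3 to 60 N. Pads are 16 mm wide; open, the fingers measure 119 mm over their backs; the gripper's body (75 mm by 177 mm) begins 78 mm behind the grasp point.
Start: joints at [-77.355, 4.996, 78.535, -0, 96.463, -5.907], TCP at [174.992, -521.438, 205.506] pointing down, gripper open.
Joint ranges: [-177.83, 177.83], [-43.37, 116.18], [15.69, 146.23], [-61.86, 241.86], [9.47, 152.12], [-147.06, 147.06]. Speed limits (degrees/s): [159.86, 159.86, 180, 180, 180, 180].

INTERFACE

Orientations are given as a 3x3 rotation matrix whose columns are the frame's x, y, z axes.
In Python, from bench import manip gives the robot as it stands.
- The arm moves only by the tool step_arm, never from a script. Its arguments are lists of equal length, an entry for each row: "hand": the gripper's target within -1 to 1 (fully open at 1, half-way at 0, shut at -1); "offset": the shift along the world's x, y, z in cm, a list of three; "rotation": the turn, a rotation vector about the world's x, y, z in degrees, a list of three. In form: {"hand": [hand, ...], "offset": [[dx, dy, dz], ...], "rotation": [[wx, wy, wz], ...]}. A call has 1 to 20 rows; each row shifts and turns the commanded pose from where the row before left it; what a row does not reach is not made up. A row lasts 1/12 s, in which the tool goes at most 41.7 mm and 7.16 degrees, less where a joint would pass 70% of its speed; a pose out of reach is approached as far as the arm can. A call with a gripper value outside its range is refused whole. The fingers move at their own pace and stop on an object; "newtons" is the grip in N (left out, the last holds). Time passes only in rows, so rows that do not move let the fingers close. It gives the time, the measured TCP pose, the force, the opening and the grip force at its end, in the units of the state.
- manip.get_obs(): the state, without advancing time (a new reading comes with each control period).
- manip.grab_frame(name): name is "side" or "top" or "wrist"; returns the picture (400x640x3 uint8, red, green, blue); there is no depth.
- manip.camera_model(name): a dict with "intrinsics" (3x3 intrinsics, pixels), "k1" (the pictures are not rectified: a ray, as slopes to the right and down, at radius r is drawn at 1 + k1 r^2 times it, then the intrinsics apply), "R" (3x3) and "t" (3): a world point X has camera coordinates R X + t. Camera axes: x right, y down, z forward; pixel columns grow to the right and rows downward; lengths in mm; the calibration is good to about 2 mm. A picture is of the moment at which its call begins: read the wrist's pose just before it. camera_model takes no time and is no camera call; for the wrist camera it gives the pose at the moment of the call.
- manip.sign_off(): hands the job in; it is judged then, once.
Trained networks look in the newest picture that a camera, given by its name, has taken for a name from the list of things; names that differ only in an ending like _2 or _b are one class to them, and where a whole thing is asked for, a point or a joint stands for the part that bears it (a point fixed in the world has none). Each returns a list of dicts, best first, with "confidence" (0 to 1); they miss things now and then, are a little off and sometimes report something else, mostly with a low value. They report only what shows in the picture. A call takes as long as a camera call. They do not tell look-alikes from the thing itself.
- manip.spot_in(query, camera): "position" ([x, y, z] in mm, in world coordinates, good to about 4 mm: the middle of the surface that is visible of it).
- manip.outline_of(query, camera): "pixels" (400x640 bool, what is visible of it).
- manip.spot_point(query, camera): "position" ([x, y, z] in mm, in world coordinates, good to about 4 mm: a listed point, or the origin of a listed thing).
The state is a dict: "time": time; "q": joint angles; "qd": joint speeds; "effort": joint torques, N m; "tool_pos": TCP position; "tool_rot": TCP orientation; "force": force on the tool from outside, world axes, zero at the start; "ft_torque": the same for the moment, N m; "finger_gap": opening from 0.0 (shut) to 1.0 (fully open); "finger_force": force on a finger pad.
Only numpy, scipy, OpenCV 4.12 (cv2) and the standard library are available. Lean on these libraries where they do the work, as an engineer would, in place of code of your own. Each camera call takes 0.05 s, during which the arm holds its last target. There are 200 camera calls.

## Working session

There is one attempt and no reset: what is moved stays moved. The work goes in short steps, Python scripts to look and compute and a tool call to move; the robot and the scene stay as the last step left them, time stands still between calls to the robot, and variables do not carry over. Pictures are saved under pics/ and viewed, at most 15 in all, crops included, and the job is handed in when it is done.

Besides the shell and the picture viewer there is one more tool, called as name(argument=value, ...), one argument or row to a line, values as JSON. step_arm: Moves the arm, as the interface text tells. Its arguments: {"type":"object","properties":{"hand":{"type":"array","items":{"type":"number"}},"offset":{"type":"array","items":{"type":"array","items":{"type":"number"}}},"rotation":{"type":"array","items":{"type":"array","items":{"type":"number"}}},"newtons":{"type":"number"}},"required":["hand","offset","rotation"]}

```bash
mkdir -p pics; ls; cat > h.py <<'E'
import numpy as np, cv2
from bench import manip
def save(n,f):
    im=manip.grab_frame(n); cv2.imwrite('pics/'+f,im[:,:,::-1]); return im
def proj(n,X,m=None):
    m=m or manip.camera_model(n); c=np.array(m['R'])@np.array(X,float)+np.array(m['t']).ravel()
    s=c[:2]/c[2]; s=s*(1+m['k1']*(s@s)); K=np.array(m['intrinsics']); return (K@[s[0],s[1],1])[:2]
def back(n,uv,z,m=None):
    m=m or manip.camera_model(n); K=np.array(m['intrinsics']); d=np.array([(uv[0]-K[0,2])/K[0,0],(uv[1]-K[1,2])/K[1,1]])
    s=d.copy()
    for _ in range(20): s=d/(1+m['k1']*(s@s))
    R=np.array(m['R']);t=np.array(m['t']).ravel(); o=-R.T@t; r=R.T@np.array([s[0],s[1],1])
    return o+r*(z-o[2])/r[2]
E
python3 - <<'E'
from h import *
a=save('top','top1.png'); 
for q in ['hook','rack_seat','barrel_mouth','piston_hinge','tray','rack','hook_toe']:
    print(q,[(np.round(d['position']),round(d['confidence'],2)) for d in manip.spot_point(q,'top')[:4]])
b=save('side','side1.png')
for q in ['hook','rack_seat','barrel_mouth','tray','hook_toe']:
    print(q,[(np.round(d['position']),round(d['confidence'],2)) for d in manip.spot_point(q,'side')[:4]])
s=manip.get_obs(); print(s['time'],s['tool_rot'])
E
```

```text
pics
hook [(array([190., 246.,  13.]), 0.85), (array([ 316., -194.,   11.]), 0.83), (array([796., -24.,  -4.]), 0.73), (array([ 345., -505.,   16.]), 0.64)]
rack_seat [(array([ 487., -286.,  114.]), 0.55)]
barrel_mouth [(array([540.,  40., 120.]), 0.55)]
piston_hinge [(array([545.,  35.,  35.]), 0.65)]
tray [(array([519., 261.,   4.]), 0.89), (array([ 705., -163.,    1.]), 0.53)]
rack [(array([ 488., -289.,    0.]), 0.58), (array([ 713., -365.,    3.]), 0.55)]
hook_toe [(array([ 244., -360.,   41.]), 0.94), (array([ 204., -243.,   31.]), 0.72), (array([349., 176.,  40.]), 0.69), (array([ 562., -423.,   30.]), 0.54)]
hook [(array([ 341., -504.,   17.]), 0.71), (array([ 489., -288.,  150.]), 0.67)]
rack_seat [(array([ 489., -286.,  116.]), 0.8)]
barrel_mouth [(array([540.,  34., 122.]), 0.95)]
tray [(array([524., 258.,   1.]), 0.88)]
hook_toe [(array([ 242., -360.,   43.]), 0.92), (array([ 484., -285.,   20.]), 0.76), (array([527., 259.,  -1.]), 0.61), (array([ 567., -421.,   34.]), 0.42)]
0.7 [[ 9.48039216e-01  3.18153492e-01  3.99854914e-05]
 [ 3.18153493e-01 -9.48039196e-01 -1.93729222e-04]
 [-2.37278152e-05  1.96384423e-04 -9.99999980e-01]]
```

View pics/top1.png

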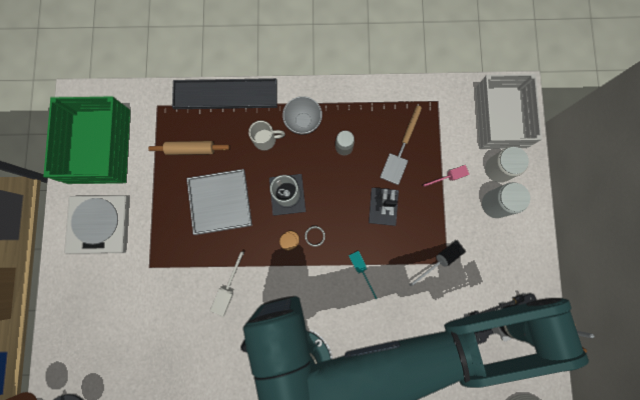

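View pics/side1.png

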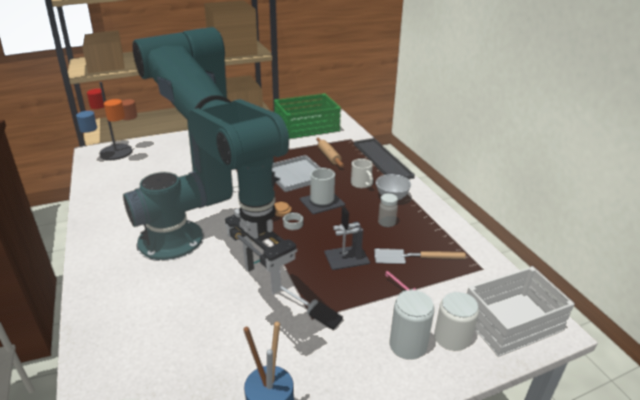

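The top view shows the rack at (383,206), barrel at (285,190) and tray at (220,201). The larger black hook lies loose at (440,262), and the hanging hook is on the rack. Next: enlarge the rack and barrel.

```bash
python3 - <<'E'
from h import *
a=cv2.imread('pics/top1.png'); b=cv2.imread('pics/side1.png')
f=lambda i,x,y,w:cv2.resize(i[y:y+w,x:x+w],(400,400),interpolation=cv2.INTER_CUBIC)
cv2.imwrite('pics/crop1.png',np.hstack([f(a,355,175,60),f(a,258,160,60)]))
m=manip.camera_model('wrist');s=manip.get_obs()
R=np.array(m['R']);o=-R.T@np.array(m['t']).ravel();T=np.array(s['tool_rot'])
print('cam in tool',T.T@(o-s['tool_pos']),'axes',np.round(T.T@R.T,3),m['intrinsics'])
E
```

```text
cam in tool [  78.8431241    -1.58632795 -179.70713021] axes [[-0.001 -0.963 -0.269]
 [ 1.    -0.001 -0.001]
 [ 0.001 -0.269  0.963]] [[330.53849969   0.         324.3520278 ]
 [  0.         330.53849969 201.13712631]
 [  0.           0.           1.        ]]
```

View pics/crop1.png

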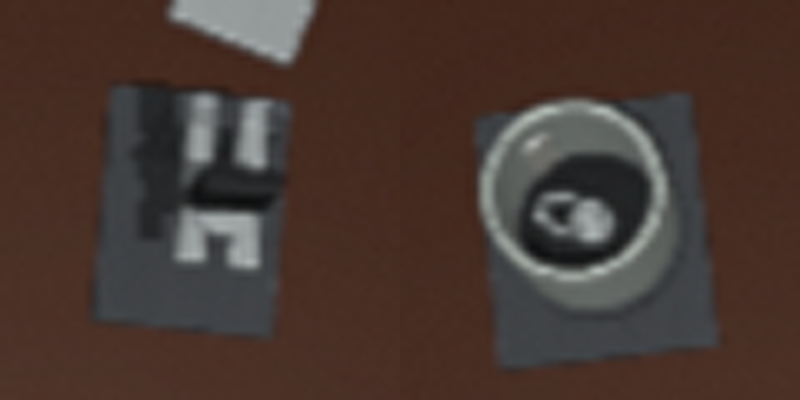

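step_arm(
  hand=[1,1,1,1,1,1,1,1,1,1,1,1,1,1,1,1,1,1,1,1],
  offset=[
    [1.6,2.7,0.5],
    [1.6,2.7,0.5],
    [1.6,2.7,0.5],
    [1.6,2.7,0.5],
    [1.6,2.7,0.5],
    [1.6,2.7,0.5],
    [1.6,2.7,0.5],
    [1.6,2.7,0.5],
    [1.6,2.7,0.5],
    [1.6,2.7,0.5],
    [1.6,2.7,0.5],
    [1.6,2.7,0.5],
    [1.6,2.7,0.5],
    [1.6,2.7,0.5],
    [1.6,2.7,0.5],
    [1.6,2.7,0.5],
    [1.6,2.7,0.5],
    [1.6,2.7,0.5],
    [1.6,2.7,0.5],
    [1.6,2.7,0.5],
  ],
  rotation=[
    [0,0,0],
    [0,0,0],
    [0,0,0],
    [0,0,0],
    [0,0,0],
    [0,0,0],
    [0,0,0],
    [0,0,0],
    [0,0,0],
    [0,0,0],
    [0,0,0],
    [0,0,0],
    [0,0,0],
    [0,0,0],
    [0,0,0],
    [0,0,0],
    [0,0,0],
    [0,0,0],
    [0,0,0],
    [0,0,0],
  ],
)

```text
time: 2.37
tool_pos: [495.5, 20.1, 305.9]
tool_rot: [[0.948, 0.318, 0.001], [0.318, -0.948, -0.0], [0.0, 0.0, -1.0]]
force: [-0.4, -0.6, 0.4]
finger_gap: 0.998
finger_force: 0.0
```

```bash
python3 - <<'E'
from h import *
save('wrist','w1.png')
for q in ['barrel_mouth','piston_hinge','piston_top','barrel']:
    print(q,[(np.round(d['position'],1),round(d['confidence'],2)) for d in manip.spot_point(q,'wrist')[:4]])
a=cv2.imread('pics/w1.png'); c=proj('wrist',[542,36,30]); print(c)
import json
m=manip.camera_model('wrist'); json.dump({k:(v if np.isscalar(v) else np.array(v).tolist()) for k,v in m.items()},open('m1.json','w'))
x,y=[int(v)-60 for v in c]; x=max(x,0);y=max(y,0); print(x,y)
cv2.imwrite('pics/w1c.png',cv2.resize(a[y:y+120,x:x+120],(600,600),interpolation=cv2.INTER_CUBIC))
E
```

```text
barrel_mouth []
piston_hinge [(array([541. ,  33.5,  34.6]), 0.81), (array([544.4,  31.3,  27.7]), 0.43)]
piston_top [(array([542.5,  29.4,  30.4]), 0.6), (array([ 712.5, -362.9,    0.9]), 0.37)]
barrel []
[324.48244665 130.5575612 ]
264 70
```

View pics/w1c.png

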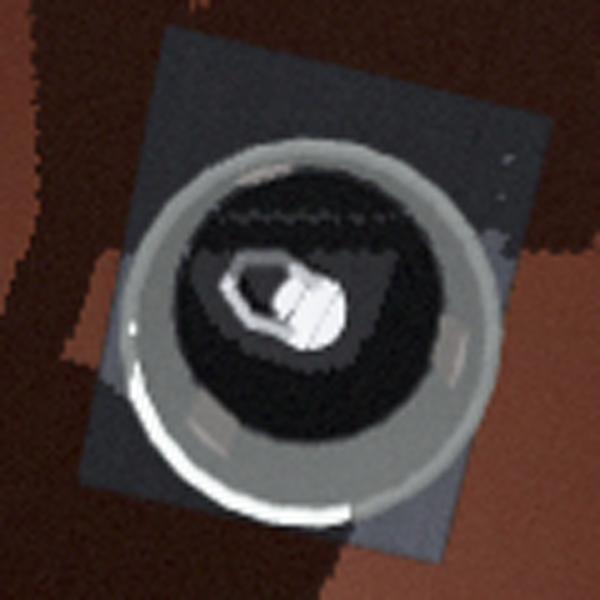

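The bail hangs to the crop's left: swivel at (310,312), end bar at about (232,283), rim ellipse centred at (312,332).

```bash
python3 - <<'E'
from h import *
import json
m=json.load(open('m1.json'))
f=lambda x,y,z:np.round(back('wrist',(264+x/5-.4,70+y/5-.4),z,m),1)
print('rim',f(312,332,120),'l/r',f(122,332,120),f(502,332,120))
print('disc',f(310,305,28)); print('swivel',f(310,312,33))
e=f(232,283,48); print('endbar',e)
for c in ([541,35],): print(np.degrees(np.arctan2(e[1]-c[1],e[0]-c[0])),np.hypot(e[1]-c[1],e[0]-c[0]))
E
```

```text
rim [542.4  34.4 120. ] l/r [529.3  73.6 120. ] [555.5  -4.9 120. ]
disc [542.3  34.5  28. ]
swivel [540.8  34.   33. ]
endbar [542.4  55.9  48. ]
86.16773025380527 20.94683747012899
```

step_arm(
  hand=[1,1,1,1,1,1,1,1,1,1],
  offset=[
    [-0.5,-3.0,0],
    [-0.5,-3.0,0],
    [-0.5,-3.0,0],
    [-0.5,-3.0,0],
    [-0.5,-3.0,0],
    [-0.5,-3.0,0],
    [-0.5,-3.0,0],
    [-0.5,-3.0,0],
    [-0.5,-3.0,0],
    [-0.5,-3.0,0],
  ],
  rotation=[
    [0,0,0],
    [0,0,0],
    [0,0,0],
    [0,0,0],
    [0,0,0],
    [0,0,0],
    [0,0,0],
    [0,0,0],
    [0,0,0],
    [0,0,0],
  ],
)

```text
time: 3.45
tool_pos: [442.9, -283.9, 305.7]
tool_rot: [[0.949, 0.315, -0.0], [0.315, -0.949, -0.001], [-0.0, 0.0, -1.0]]
force: [0.0, -0.7, 0.1]
finger_gap: 1.003
finger_force: 0.0
```

```bash
python3 - <<'E'
from h import *
import json
a=save('wrist','w2.png')[:,:,::-1]
for q in ['rack_seat','hook','hook_toe','rack']:
    print(q,[(np.round(d['position'],1),round(d['confidence'],2)) for d in manip.spot_point(q,'wrist')[:4]])
m=manip.camera_model('wrist'); json.dump({k:(v if np.isscalar(v) else np.array(v).tolist()) for k,v in m.items()},open('m2.json','w'))
c=proj('wrist',[488,-287,115]); print(c)
x,y=[int(v)-80 for v in c]; x=max(x,0);y=max(y,0); print(x,y)
cv2.imwrite('pics/w2c.png',cv2.resize(a[y:y+150,x:x+200],(800,600),interpolation=cv2.INTER_CUBIC))
E
```

```text
rack_seat [(array([ 487.9, -284.3,  114.7]), 0.6)]
hook [(array([ 317.9, -195.6,    8.2]), 0.96), (array([ 488.5, -279.3,  151. ]), 0.89), (array([ 607.4, -542.1,    8.6]), 0.88), (array([ 489.5, -286.2,   24. ]), 0.34)]
hook_toe [(array([ 564.2, -423.5,   28.8]), 0.96), (array([ 244. , -358.9,   43.3]), 0.68), (array([ 489.2, -285.6,   19.1]), 0.65), (array([ 205.5, -248.7,   32.8]), 0.62)]
rack [(array([ 485. , -286. ,   -0.9]), 0.83)]
[343.31677913 145.24235342]
263 65
```

View pics/w2c.png

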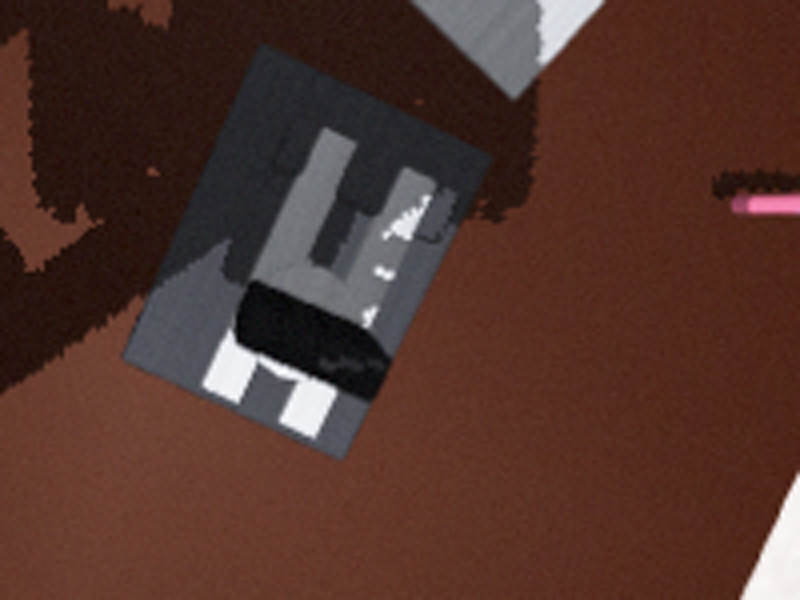

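The wrist crop shows the fork's lower end, at (260,413), open to the lit foot plate. The dark post closes the upper end at (365,185), and the handle lies at (315,340).

```bash
python3 - <<'E'
from h import *
import json
m=json.load(open('m2.json'))
f=lambda x,y,z:np.round(back('wrist',(263+x/4-.4,65+y/4-.4),z,m),1)
u,l=f(380,156,115),f(260,413,115); print('up',u,'low',l,np.linalg.norm(u-l))
d=(u-l)/np.linalg.norm(u-l); print('yaw',np.degrees(np.arctan2(d[1],d[0])),'seat?',l+30*d)
P=[f(*p,0+8) for p in [(260,45),(490,155),(345,460),(123,357)]]; print('foot',P,np.linalg.norm(P[0]-P[1]),np.linalg.norm(P[1]-P[2])); c=sum(P)/4; print('centre',c)
e=(P[0]+P[1]-P[2]-P[3]); print(np.degrees(np.arctan2(e[1],e[0])))
a,b=f(245,285,181),f(388,357,181); print('handle top back edge',a,b, 'low front', f(240,340,181),f(370,402,181)); h=a-b; print(np.linalg.norm(h),np.degrees(np.arctan2(h[1],h[0])))
print(manip.get_obs()['q'])
E
```

```text
up [ 535.  -286.9  115. ] low [ 458.4 -278.5  115. ] 77.0591980233379
yaw -6.25808263113452 seat? [ 488.22122912 -281.77021311  115.        ]
foot [array([ 561.2, -245. ,    8. ]), array([ 552.2, -332.2,    8. ]), array([ 434.4, -320.5,    8. ]), array([ 444.8, -231.8,    8. ])] 87.66321919710683 118.37960128332928
centre [ 498.15  -282.375    8.   ]
-6.068853514116113
handle top back edge [ 495.8 -261.8  181. ] [ 490.7 -298.1  181. ] low front [ 483.7 -264.6  181. ] [ 479.6 -297.7  181. ]
36.65651374585424 82.00252652819614
[-3.85735146e+01  2.04951670e+00  7.03815750e+01  2.07053301e-02
  1.07588147e+02  3.29816111e+01]
```

step_arm(
  hand=[1,1,1,1,1,1,1,1,1,1,1],
  offset=[
    [0.45,0.02,-0.9],
    [0.45,0.02,-0.9],
    [0.45,0.02,-0.9],
    [0.45,0.02,-0.9],
    [0.45,0.02,-0.9],
    [0.45,0.02,-0.9],
    [0.45,0.02,-0.9],
    [0.45,0.02,-0.9],
    [0.45,0.02,-0.9],
    [0.45,0.02,-0.9],
    [0,0,0],
  ],
  rotation=[
    [0,0,6.53],
    [0,0,6.53],
    [0,0,6.53],
    [0,0,6.53],
    [0,0,6.53],
    [0,0,6.53],
    [0,0,6.53],
    [0,0,6.53],
    [0,0,6.53],
    [0,0,6.53],
    [0,0,0],
  ],
)

```text
time: 4.62
tool_pos: [489.8, -277.4, 213.5]
tool_rot: [[0.103, 0.995, -0.002], [0.995, -0.103, 0.002], [0.002, -0.003, -1.0]]
force: [0.4, 0.4, -0.4]
finger_gap: 0.998
finger_force: 0.0
```

```bash
python3 - <<'E'
from h import *
a=save('wrist','w3.png')[:,:,::-1]
for q in ['rack_seat','hook']:
    print(q,[(np.round(d['position'],1),round(d['confidence'],2)) for d in manip.spot_point(q,'wrist')[:3]])
import json
m=manip.camera_model('wrist'); json.dump({k:(v if np.isscalar(v) else np.array(v).tolist()) for k,v in m.items()},open('m3.json','w'))
c=proj('wrist',[488,-282,181]); print(c)
x,y=[int(v)-100 for v in c]; x=max(x,0);y=max(y,0); print(x,y)
cv2.imwrite('pics/w3c.png',cv2.resize(a[y:y+200,x:x+240],(720,600),interpolation=cv2.INTER_CUBIC))
E
```

```text
rack_seat [(array([ 484.7, -281.9,  116.6]), 0.9)]
hook [(array([ 340. , -503. ,   12.8]), 0.77), (array([ 489.9, -283.2,  154.1]), 0.74), (array([ 317.1, -196.9,   10.2]), 0.71)]
[322.43849477 233.90273114]
222 133
```

View pics/w3c.png

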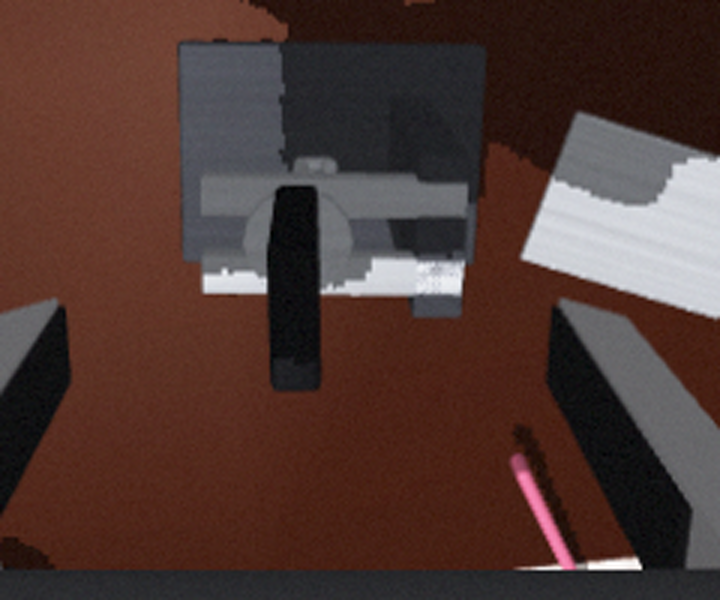

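The post is at the right, so world +x. The handle spans u 270-320, with its far top edge at v≈388 in the crop. Now measure.

```bash
python3 - <<'E'
from h import *
import json
m=json.load(open('m3.json'))
f=lambda x,y,z:np.round(back('wrist',(222+x/3-.3,133+y/3-.3),z,m),1)
print('far top edge',f(271,388,181),f(320,388,181),'bottom near edge z121',f(277,187,121),f(318,187,121))
print('collar top',f(243,240,121),f(353,240,121), 'near edge',f(298,192,121))
print('tines open',f(202,195,115),f(202,275,115),'outer edges',f(300,175,115),f(300,295,115),'ends',f(466,198,115),f(464,275,115))
E
```

```text
far top edge [ 478.2 -302.5  181. ] [ 489.8 -303.8  181. ] bottom near edge z121 [ 481.9 -268.9  121. ] [ 493.6 -270.2  121. ]
collar top [ 470.2 -283.6  121. ] [ 502.  -287.1  121. ] near edge [ 487.7 -271.   121. ]
tines open [ 459.4 -270.4  115. ] [ 455.9 -295.   115. ] outer edges [ 488.6 -267.6  115. ] [ 484.5 -304.6  115. ] ends [ 536.3 -279.8  115. ] [ 534.1 -303.7  115. ]
```

step_arm(
  hand=[1,1,1,1,1,1],
  offset=[
    [-0.14,-0.43,0],
    [-0.14,-0.43,-1.5],
    [0,0,-2.2],
    [0,0,-2.2],
    [0,0,-1.7],
    [0,0,0],
  ],
  rotation=[
    [0,0,-0.5],
    [0,0,0],
    [0,0,0],
    [0,0,0],
    [0,0,0],
    [0,0,0],
  ],
)

```text
time: 5.27
tool_pos: [485.0, -287.0, 135.8]
tool_rot: [[0.118, 0.993, -0.006], [0.993, -0.118, 0.004], [0.003, -0.006, -1.0]]
force: [-0.3, 0.1, -1.4]
finger_gap: 1.001
finger_force: 0.0
```

step_arm(
  hand=[-1,-1,-1,-1,-1,-1,-1,-1,-1,-1],
  offset=[
    [0,0,0],
    [0,0,0],
    [0,0,0],
    [0,0,0],
    [0,0,0],
    [0,0,0],
    [0,0,0],
    [0,0,0],
    [0,0,0],
    [0,0,0],
  ],
  rotation=[
    [0,0,0],
    [0,0,0],
    [0,0,0],
    [0,0,0],
    [0,0,0],
    [0,0,0],
    [0,0,0],
    [0,0,0],
    [0,0,0],
    [0,0,0],
  ],
  newtons=50,
)

```text
time: 6.1
tool_pos: [487.2, -288.0, 139.5]
tool_rot: [[0.116, 0.993, 0.0], [0.993, -0.116, -0.0], [-0.0, 0.0, -1.0]]
force: [-0.1, -0.4, -0.1]
finger_gap: 0.323
finger_force: 0.0
```

step_arm(
  hand=[-1,-1,-1,-1,-1,-1,-1,-1],
  offset=[
    [0,0.1,0],
    [0,0,0],
    [0,0,0],
    [0,0,0],
    [0,0,0],
    [0,0,0],
    [0,0,0],
    [0,0,0],
  ],
  rotation=[
    [0,0,0],
    [0,0,0],
    [0,0,0],
    [0,0,0],
    [0,0,0],
    [0,0,0],
    [0,0,0],
    [0,0,0],
  ],
)

```text
time: 6.77
tool_pos: [487.1, -287.0, 139.4]
tool_rot: [[0.116, 0.993, -0.0], [0.993, -0.116, 0.0], [0.0, -0.0, -1.0]]
force: [0.6, -0.2, -1.1]
finger_gap: 0.124
finger_force: 50.0
```

step_arm(
  hand=[-1,-1,-1,-1,-1,-1,-1,-1,-1,-1,-1,-1],
  offset=[
    [0,0,0.3],
    [0,0,0.3],
    [-0.99,0.115,0.1],
    [-0.99,0.115,0],
    [-0.99,0.115,0],
    [-0.99,0.115,0],
    [-0.99,0.115,0],
    [-0.99,0.115,0],
    [0,0,2],
    [0,0,4],
    [0,0,4],
    [0,0,2],
  ],
  rotation=[
    [0,0,0],
    [0,0,0],
    [0,0,0],
    [0,0,0],
    [0,0,0],
    [0,0,0],
    [0,0,0],
    [0,0,0],
    [0,0,0],
    [0,0,0],
    [0,0,0],
    [0,0,0],
  ],
)

```text
time: 7.77
tool_pos: [427.9, -280.8, 271.9]
tool_rot: [[0.116, 0.993, 0.006], [0.993, -0.116, -0.005], [-0.004, 0.006, -1.0]]
force: [1.1, 0.3, -0.4]
finger_gap: 0.125
finger_force: 50.0
```

step_arm(
  hand=[-1,-1,-1,-1,-1,-1,-1,-1,-1,-1,-1,-1,-1,-1],
  offset=[
    [0.5,1.5,0],
    [1,3.3,0],
    [1,3.3,0],
    [1,3.3,0],
    [1,3.3,0],
    [1,3.3,0],
    [1,3.3,0],
    [1,3.3,0],
    [1,3.3,0],
    [1,3.3,0],
    [1,3.3,0],
    [0.2,0.0,0],
    [0,0,0],
    [0,0,0],
  ],
  rotation=[
    [0,0,0],
    [0,0,0],
    [0,0,0],
    [0,0,0],
    [0,0,0],
    [0,0,0],
    [0,0,0],
    [0,0,0],
    [0,0,0],
    [0,0,0],
    [0,0,0],
    [0,0,0],
    [0,0,0],
    [0,0,0],
  ],
)

```text
time: 8.93
tool_pos: [534.3, 64.2, 266.4]
tool_rot: [[0.116, 0.993, -0.0], [0.993, -0.116, -0.001], [-0.001, -0.0, -1.0]]
force: [-0.0, 0.2, -1.3]
finger_gap: 0.125
finger_force: 50.0
```

```bash
python3 - <<'E'
from h import *
a=save('wrist','w4.png')[:,:,::-1]
s=manip.get_obs(); print(s['tool_pos'],s['tool_rot'][:,0] if hasattr(s['tool_rot'],'shape') else s['tool_rot'])
for q in ['hook_toe','barrel_mouth','piston_hinge','hook']:
    print(q,[(np.round(d['position'],1),round(d['confidence'],2)) for d in manip.spot_point(q,'wrist')[:3]])
import json
m=manip.camera_model('wrist'); json.dump({k:(v if np.isscalar(v) else np.array(v).tolist()) for k,v in m.items()},open('m4.json','w'))
p=np.array(s['tool_pos'])-[0,0,118.4]; c=proj('wrist',p); print(p,c)
x,y=int(c[0])-110,int(c[1])-100; x=max(x,0);y=max(y,0); print(x,y)
cv2.imwrite('pics/w4c.png',cv2.resize(a[y:y+150,x:x+200],(800,600),interpolation=cv2.INTER_CUBIC))
E
```

```text
[534.3094372   63.72108955 266.54319536] [ 1.16952387e-01  9.93137287e-01 -6.84084598e-04]
hook_toe [(array([537.7,  63.4, 149.9]), 0.86), (array([349.2, 176.1,  36.3]), 0.56), (array([ 201.8, -250.4,   35. ]), 0.53)]
barrel_mouth [(array([541.7,  32.6, 122.5]), 0.74)]
piston_hinge [(array([540.1,  34.1,  30.3]), 0.72), (array([ 7.989e+02, -2.650e+01, -5.000e-01]), 0.48)]
hook [(array([536.2,  66.1, 277.6]), 0.97), (array([193.9, 246.8,  14.8]), 0.76)]
[534.3094372   63.72108955 148.14319536] [324.45896962 197.90781943]
214 97
```

View pics/w4c.png

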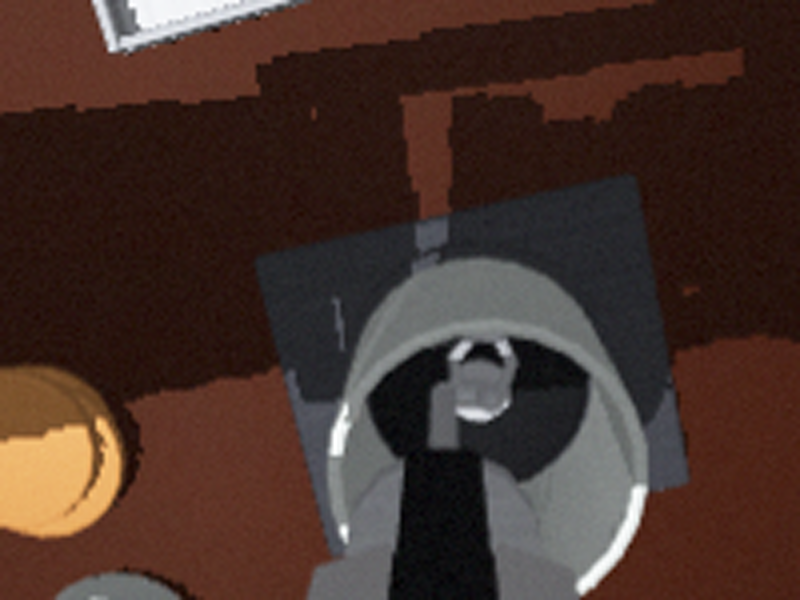

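The view shows the shank foot at crop (443,385), with the toe to the right. The bail's end bar is at about (482,342), pointing to +y. Checking these projections.

```bash
python3 - <<'E'
from h import *
import json
m=json.load(open('m4.json'))
g=lambda X:np.round((proj('wrist',X,m)-[214,97]+.4)*4,0)
f=lambda x,y,z:np.round(back('wrist',(214+x/4-.4,97+y/4-.4),z,m),1)
print('endbar',g([542.2,56,48]),'inv',f(482,342,48),'swivel',g([542,34.3,33]))
print('toe tip',g([551,62,155]),'toe end low',g([550,62,148]),'rim +y',g([542,76.3,120]),g([542,72.3,120]), 'rim l/r',f(332,450,120),f(647,450,120))
E
python3 - <<'E'
import cv2
a=cv2.imread('pics/w4.png'); x,y=214+85,97+70
cv2.imwrite('pics/w4d.png',cv2.resize(a[y:y+50,x:x+60],(720,600),interpolation=cv2.INTER_CUBIC))
E
```

```text
endbar [472. 342.] inv [545.4  55.7  48. ] swivel [478. 398.]
toe tip [517. 412.] toe end low [511. 404.] rim +y [468. 325.] [470. 340.] rim l/r [503.4  47.8 120. ] [584.2  38.1 120. ]
```

View pics/w4d.png

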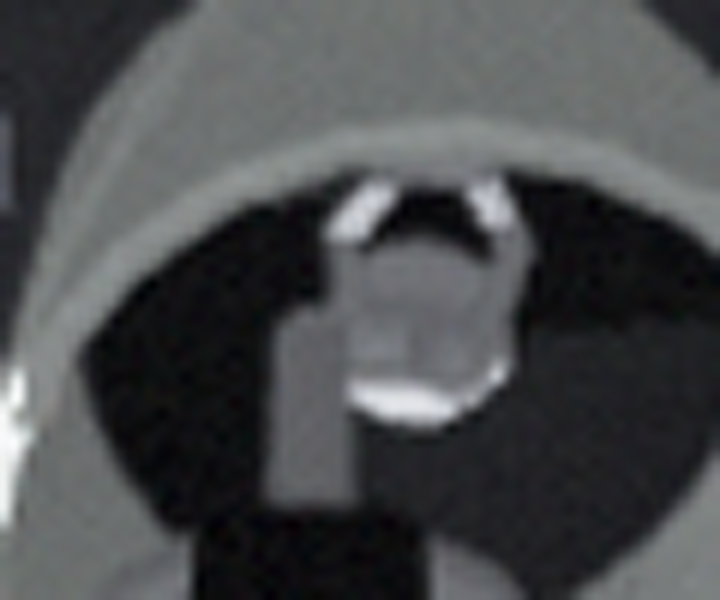

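step_arm(
  hand=[-1,-1,-1,-1,-1,-1,-1,-1,-1],
  offset=[
    [0.17,0.1,0],
    [0,0,0],
    [0,0,-1],
    [0,0,-2],
    [0,0,-2],
    [0,0,-2],
    [0,0,-1],
    [0,0,-0.8],
    [0,0,0],
  ],
  rotation=[
    [0,0,6.7],
    [0,0,0],
    [0,0,0],
    [0,0,0],
    [0,0,0],
    [0,0,0],
    [0,0,0],
    [0,0,0],
    [0,0,0],
  ],
)

```text
time: 9.93
tool_pos: [535.4, 65.7, 176.3]
tool_rot: [[0.0, 1.0, -0.004], [1.0, -0.0, -0.0], [-0.0, -0.004, -1.0]]
force: [-0.3, 0.1, -1.8]
finger_gap: 0.125
finger_force: 50.0
```

step_arm(
  hand=[-1,-1,-1,-1,-1,-1,-1],
  offset=[
    [0,0,-0.5],
    [0,0,-0.5],
    [0,0,-0.5],
    [0,0,-0.4],
    [0,0,-0.4],
    [0,0,0],
    [0,0,0],
  ],
  rotation=[
    [0,0,0],
    [0,0,0],
    [0,0,0],
    [0,0,0],
    [0,0,0],
    [0,0,0],
    [0,0,0],
  ],
)

```text
time: 10.52
tool_pos: [536.4, 65.9, 155.3]
tool_rot: [[-0.001, 1.0, -0.0], [1.0, 0.001, -0.0], [-0.0, -0.0, -1.0]]
force: [-0.5, 0.2, -1.5]
finger_gap: 0.126
finger_force: 50.0
```

step_arm(
  hand=[-1,-1,-1,-1,-1],
  offset=[
    [0,0,-0.2],
    [0,0,-0.1],
    [0,0,-0.1],
    [0,0,0],
    [0,0,0],
  ],
  rotation=[
    [0,0,0],
    [0,0,0],
    [0,0,0],
    [0,0,0],
    [0,0,0],
  ],
)

```text
time: 10.93
tool_pos: [536.5, 65.9, 151.5]
tool_rot: [[-0.001, 1.0, 0.0], [1.0, 0.001, -0.0], [-0.0, 0.0, -1.0]]
force: [-0.1, 0.5, -1.0]
finger_gap: 0.129
finger_force: 50.0
```

step_arm(
  hand=[-1,-1,-1,-1],
  offset=[
    [0,0,-0.1],
    [0,0,0],
    [0,0,0],
    [0,0,0],
  ],
  rotation=[
    [0,0,0],
    [0,0,0],
    [0,0,0],
    [0,0,0],
  ],
)

```text
time: 11.27
tool_pos: [536.5, 65.9, 150.5]
tool_rot: [[-0.001, 1.0, 0.0], [1.0, 0.001, -0.0], [-0.0, 0.0, -1.0]]
force: [-0.9, -0.1, -1.7]
finger_gap: 0.125
finger_force: 50.0
```

step_arm(
  hand=[-1,-1,-1,-1,-1,-1,-1,-1,-1,-1,-1,-1,-1,-1,-1],
  offset=[
    [0.06,0,0],
    [0.06,0,0],
    [0.06,0,0],
    [0.06,0,0],
    [0.06,0,0],
    [0.06,0,0],
    [0.06,0,0],
    [0.06,0,0],
    [0.06,0,0],
    [0.06,0,0],
    [0.06,0,0],
    [0.06,0,0],
    [0.06,0,0],
    [0,0,0],
    [0,0,0],
  ],
  rotation=[
    [0,0,-6.9],
    [0,0,-6.9],
    [0,0,-6.9],
    [0,0,-6.9],
    [0,0,-6.9],
    [0,0,-6.9],
    [0,0,-6.9],
    [0,0,-6.9],
    [0,0,-6.9],
    [0,0,-6.9],
    [0,0,-6.9],
    [0,0,-6.9],
    [0,0,-6.9],
    [0,0,0],
    [0,0,0],
  ],
)

```text
time: 12.52
tool_pos: [544.3, 65.9, 150.5]
tool_rot: [[1.0, 0.009, 0.0], [0.009, -1.0, -0.0], [0.0, 0.0, -1.0]]
force: [-0.1, -0.0, -1.6]
finger_gap: 0.125
finger_force: 50.0
```

```bash
python3 - <<'E'
from h import *
a=save('wrist','w5.png')[:,:,::-1]
s=manip.get_obs(); print(s['tool_pos'],s['force'],s['q'])
p=np.array(s['tool_pos'])-[0,0,118.4]; c=proj('wrist',p); b=proj('wrist',[543.6,56.6,48]);print(c,b,proj('wrist',[542,34.3,33]))
x,y=int(c[0])-60,int(c[1])-50; print(x,y)
cv2.imwrite('pics/w5c.png',cv2.resize(a[y:y+90,x:x+120],(800,600),interpolation=cv2.INTER_CUBIC))
E
```

```text
[544.26811841  65.84609315 150.5146927 ] [-0.85453419 -0.20114242 -1.59718898] [ 9.76139168e-01  5.75525847e+00  8.39568073e+01 -5.82128675e-03
  9.02902705e+01  9.04617929e+01]
[326.59140279 195.92495171] [337.10920414 201.28911193] [360.41306334 198.78634158]
266 145
```

View pics/w5c.png

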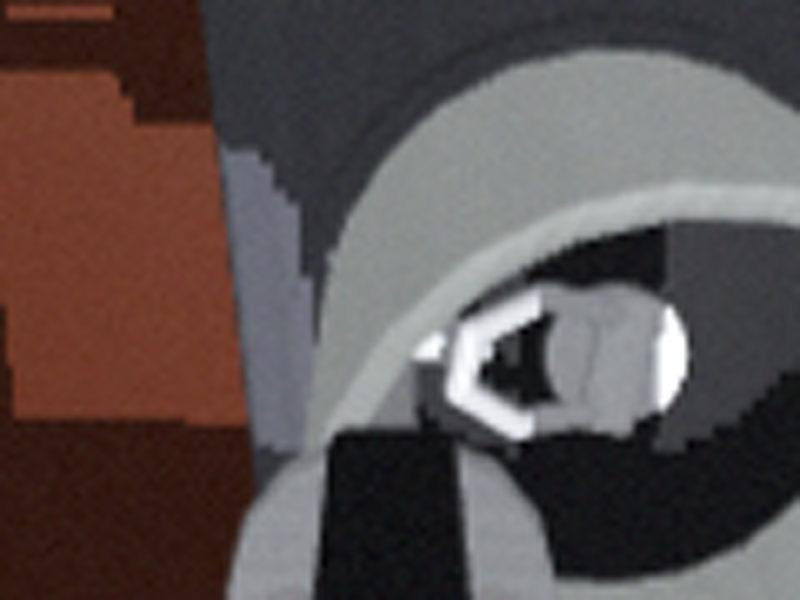

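Bail still at +y, with the end bar at crop (465,365), and the toe lies beneath it. Next, move in and raise into the bar.

step_arm(
  hand=[-1,-1,-1,-1,-1,-1,-1,-1],
  offset=[
    [0,-0.18,0],
    [0,-0.18,0],
    [0,0,0],
    [0,0,0.3],
    [0,0,0.4],
    [0,0,0.3],
    [0,0,0],
    [0,0,0],
  ],
  rotation=[
    [0,0,0],
    [0,0,0],
    [0,0,0],
    [0,0,0],
    [0,0,0],
    [0,0,0],
    [0,0,0],
    [0,0,0],
  ],
)

```text
time: 13.23
tool_pos: [544.6, 62.3, 161.1]
tool_rot: [[1.0, 0.006, 0.001], [0.006, -1.0, -0.0], [0.001, 0.0, -1.0]]
force: [-0.4, -0.1, -1.6]
finger_gap: 0.126
finger_force: 50.0
```

step_arm(
  hand=[-1,-1,-1,-1,-1,-1,-1,-1,-1,-1,-1],
  offset=[
    [0,-0.25,0.3],
    [0,-0.25,0.28],
    [0,-0.3,0.2],
    [0,-0.3,0.2],
    [0,-0.3,0.1],
    [-0.05,-0.28,0.08],
    [-0.05,-0.15,0],
    [-0.05,-0.08,0],
    [0,0,0],
    [0,0,0],
    [0,0,0],
  ],
  rotation=[
    [0,0,0],
    [0,0,0],
    [0,0,0],
    [0,0,0],
    [0,0,0],
    [0,0,0],
    [0,0,0],
    [0,0,0],
    [0,0,0],
    [0,0,0],
    [0,0,0],
  ],
)

```text
time: 14.15
tool_pos: [542.8, 43.2, 172.0]
tool_rot: [[1.0, 0.006, -0.0], [0.006, -1.0, -0.0], [-0.0, 0.0, -1.0]]
force: [-0.4, -0.1, -1.3]
finger_gap: 0.126
finger_force: 50.0
```

```bash
python3 - <<'E'
from h import *
a=save('wrist','w6.png')[:,:,::-1]
s=manip.get_obs(); print(s['tool_pos'],s['force'])
p=np.array(s['tool_pos'])-[0,0,118.4]; c=proj('wrist',p); b=proj('wrist',[542,38,60]);print(c,b,proj('wrist',[542,34.3,33]))
x,y=int(c[0])-60,int(c[1])-50; print(x,y)
cv2.imwrite('pics/w6c.png',cv2.resize(a[y:y+90,x:x+120],(800,600),interpolation=cv2.INTER_CUBIC))
E
```

```text
[542.76763761  43.24654801 172.02221386] [-0.18656377  1.05376738 -0.14954507]
[326.58497951 195.92403899] [332.35407861 198.53869037] [335.47247529 191.44077289]
266 145
```

View pics/w6c.png

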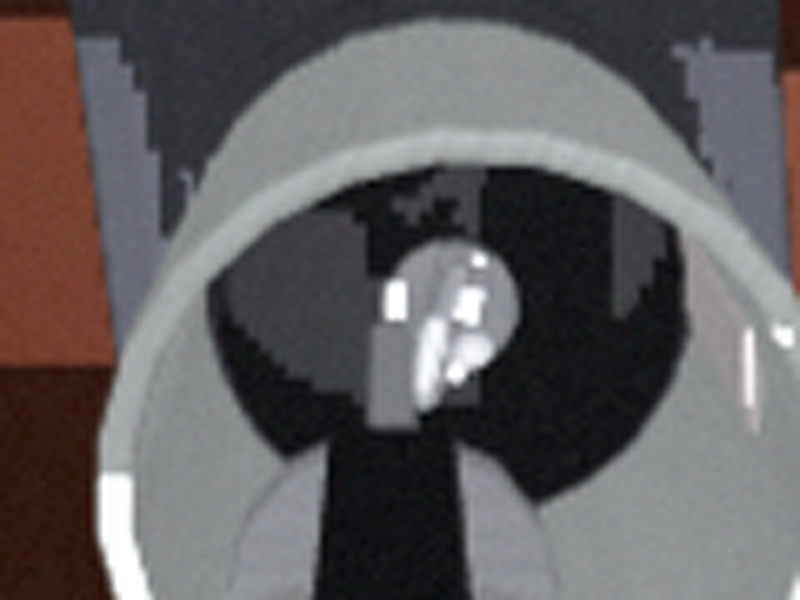

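The bail is up: a white bar at crop (430,360) stands between the shank at (395,370) and the toe end at (470,330). Pull up slowly and feel.

step_arm(
  hand=[-1,-1,-1,-1,-1,-1,-1],
  offset=[
    [0,-0.0,0.15],
    [0,0,0.15],
    [0,0,0.15],
    [0,0,0.15],
    [0,0,0.15],
    [0,0,0],
    [0,0,0],
  ],
  rotation=[
    [0,0,0],
    [0,0,0],
    [0,0,0],
    [0,0,0],
    [0,0,0],
    [0,0,0],
    [0,0,0],
  ],
)

```text
time: 14.78
tool_pos: [542.1, 43.2, 178.6]
tool_rot: [[1.0, 0.006, -0.003], [0.006, -1.0, 0.0], [-0.003, -0.0, -1.0]]
force: [-0.0, -1.8, -11.3]
finger_gap: 0.126
finger_force: 50.0
```

step_arm(
  hand=[-1,-1,-1,-1,-1,-1,-1,-1,-1],
  offset=[
    [0,0,0.3],
    [0,0,0.4],
    [0,0,0.4],
    [0,0,0.4],
    [0,0,0.4],
    [0,0,0.4],
    [0,0,0.3],
    [0,0,0],
    [0,0,0],
  ],
  rotation=[
    [0,0,0],
    [0,0,0],
    [0,0,0],
    [0,0,0],
    [0,0,0],
    [0,0,0],
    [0,0,0],
    [0,0,0],
    [0,0,0],
  ],
)

```text
time: 15.53
tool_pos: [543.1, 43.2, 206.8]
tool_rot: [[1.0, 0.006, 0.002], [0.006, -1.0, -0.0], [0.002, 0.0, -1.0]]
force: [-0.7, -1.2, -6.8]
finger_gap: 0.124
finger_force: 50.0
```

step_arm(
  hand=[-1,-1,-1,-1,-1,-1,-1,-1,-1,-1,-1,-1],
  offset=[
    [0,0,0.4],
    [0,0,0.5],
    [0,0,0.5],
    [0,0,0.5],
    [0,0,0.5],
    [0,0,0.5],
    [0,0,0.5],
    [0,0,0.5],
    [0,0,0.5],
    [0,0,0.4],
    [0,0,0],
    [0,0,0],
  ],
  rotation=[
    [0,0,0],
    [0,0,0],
    [0,0,0],
    [0,0,0],
    [0,0,0],
    [0,0,0],
    [0,0,0],
    [0,0,0],
    [0,0,0],
    [0,0,0],
    [0,0,0],
    [0,0,0],
  ],
)

```text
time: 16.53
tool_pos: [543.6, 43.2, 255.8]
tool_rot: [[1.0, 0.006, 0.004], [0.006, -1.0, -0.0], [0.004, 0.0, -1.0]]
force: [-0.4, -1.4, -4.8]
finger_gap: 0.123
finger_force: 50.0
```

step_arm(
  hand=[-1,-1,-1,-1,-1,-1,-1,-1,-1,-1,-1,-1],
  offset=[
    [0,0,0.4],
    [0,0,0.6],
    [0,0,0.6],
    [0,0,0.7],
    [0,0,0.7],
    [0,0,0.7],
    [0,0,0.7],
    [0,0,0.7],
    [0,0,0.5],
    [0,0,0.3],
    [0,0,0],
    [0,0,0],
  ],
  rotation=[
    [0,0,0],
    [0,0,0],
    [0,0,0],
    [0,0,0],
    [0,0,0],
    [0,0,0],
    [0,0,0],
    [0,0,0],
    [0,0,0],
    [0,0,0],
    [0,0,0],
    [0,0,0],
  ],
)

```text
time: 17.53
tool_pos: [542.8, 43.2, 312.6]
tool_rot: [[1.0, 0.006, 0.0], [0.006, -1.0, -0.0], [0.0, 0.0, -1.0]]
force: [0.5, -0.2, -4.2]
finger_gap: 0.127
finger_force: 50.0
```

```bash
python3 - <<'E'
from h import *
a=save('wrist','w7.png'); b=save('side','s7.png')
s=manip.get_obs(); print(s['tool_pos'],s['force'])
for n in ('wrist','side'):
  for q in ['piston','piston_hinge','tray']:
    print(n,q,[(np.round(d['position'],1),round(d['confidence'],2)) for d in manip.spot_point(q,n)[:2]])
c=proj('side',[542,40,200]); x,y=int(c[0])-60,int(c[1])-80
A=cv2.resize(a[100:300,220:420],(400,400)); B=cv2.resize(b[y:y+133,x:x+133],(400,400),interpolation=cv2.INTER_CUBIC)
cv2.imwrite('pics/c7.png',np.hstack([A,B])[:,:,::-1])
E
```

```text
[542.62283731  43.17816207 312.01096174] [-0.71823063 -1.12400256 -3.76369354]
wrist piston [(array([541.1,  35.4, 171.8]), 0.34)]
wrist piston_hinge [(array([542.5,  37.8, 169.7]), 0.64)]
wrist tray [(array([520.1, 261.9,   1.2]), 0.85)]
side piston [(array([543.3,  37.6, 150.4]), 0.66)]
side piston_hinge [(array([544.1,  36.8, 170.3]), 0.51)]
side tray [(array([523.1, 261.6,  -2.1]), 0.81)]
```

View pics/c7.png

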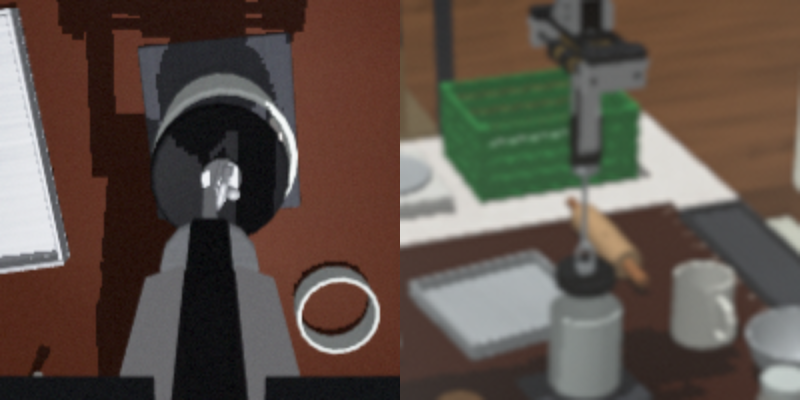

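The piston hangs level from the hook above the barrel, clear of the rim. Carry it to the tray.

step_arm(
  hand=[-1,-1,-1,-1,-1,-1,-1,-1,-1,-1,-1,-1,-1,-1,-1,-1],
  offset=[
    [-0.15,0.6,0],
    [-0.15,1.2,0],
    [-0.15,1.8,0],
    [-0.15,2.2,0],
    [-0.15,2.4,0],
    [-0.15,2.4,0],
    [-0.15,2.4,0],
    [-0.15,2.4,0],
    [-0.15,2.2,0],
    [-0.15,1.8,0],
    [-0.15,1.3,0],
    [-0.15,0.9,0],
    [-0.15,0.5,0],
    [-0.15,0.2,0],
    [0,0,0],
    [0,0,0],
  ],
  rotation=[
    [0,0,0],
    [0,0,0],
    [0,0,0],
    [0,0,0],
    [0,0,0],
    [0,0,0],
    [0,0,0],
    [0,0,0],
    [0,0,0],
    [0,0,0],
    [0,0,0],
    [0,0,0],
    [0,0,0],
    [0,0,0],
    [0,0,0],
    [0,0,0],
  ],
)

```text
time: 19.27
tool_pos: [521.8, 265.5, 312.8]
tool_rot: [[1.0, 0.005, 0.0], [0.005, -1.0, -0.0], [0.0, 0.0, -1.0]]
force: [-0.6, -0.1, -4.6]
finger_gap: 0.123
finger_force: 50.0
```

step_arm(
  hand=[-1,-1,-1,-1,-1,-1,-1,-1,-1,-1,-1,-1,-1,-1,-1],
  offset=[
    [0,0,-0.6],
    [0,0,-1.2],
    [0,0,-1.5],
    [0,0,-1.5],
    [0,0,-1.5],
    [0,0,-1.5],
    [0,0,-1.5],
    [0,0,-1.2],
    [0,0,-0.8],
    [0,0,-0.6],
    [0,0,-0.3],
    [0,0,0],
    [0,0,0],
    [0,0,0],
    [0,0,0],
  ],
  rotation=[
    [0,0,0],
    [0,0,0],
    [0,0,0],
    [0,0,0],
    [0,0,0],
    [0,0,0],
    [0,0,0],
    [0,0,0],
    [0,0,0],
    [0,0,0],
    [0,0,0],
    [0,0,0],
    [0,0,0],
    [0,0,0],
    [0,0,0],
  ],
)

```text
time: 20.52
tool_pos: [522.3, 266.4, 191.7]
tool_rot: [[1.0, 0.006, 0.002], [0.006, -1.0, 0.001], [0.002, -0.001, -1.0]]
force: [0.0, -0.6, -4.2]
finger_gap: 0.124
finger_force: 50.0
```

step_arm(
  hand=[-1,-1,-1,-1,-1,-1,-1],
  offset=[
    [0,0,-0.4],
    [0,0,-0.4],
    [0,0,-0.4],
    [0,0,-0.3],
    [0,0,-0.3],
    [0,0,0],
    [0,0,0],
  ],
  rotation=[
    [0,0,0],
    [0,0,0],
    [0,0,0],
    [0,0,0],
    [0,0,0],
    [0,0,0],
    [0,0,0],
  ],
)

```text
time: 21.1
tool_pos: [521.6, 266.1, 172.2]
tool_rot: [[1.0, 0.006, -0.001], [0.006, -1.0, -0.0], [-0.001, 0.0, -1.0]]
force: [0.1, 0.4, -4.8]
finger_gap: 0.121
finger_force: 50.0
```

step_arm(
  hand=[-1,-1,-1,-1,-1,-1,-1,-1,-1],
  offset=[
    [0,0,-0.1],
    [0,0,-0.1],
    [0,0,-0.1],
    [0,0,-0.1],
    [0,0,-0.1],
    [0,0,-0.1],
    [0,0,-0.1],
    [0,0,0],
    [0,0,0],
  ],
  rotation=[
    [0,0,0],
    [0,0,0],
    [0,0,0],
    [0,0,0],
    [0,0,0],
    [0,0,0],
    [0,0,0],
    [0,0,0],
    [0,0,0],
  ],
)

```text
time: 21.85
tool_pos: [522.0, 266.2, 166.1]
tool_rot: [[1.0, 0.006, 0.001], [0.006, -1.0, 0.0], [0.001, -0.0, -1.0]]
force: [-0.1, 0.3, -1.4]
finger_gap: 0.126
finger_force: 50.0
```

step_arm(
  hand=[-1,-1,-1,-1,-1,-1,-1,-1,-1,-1,-1,-1,-1],
  offset=[
    [0,0.1,-0.1],
    [0,0.2,-0.1],
    [0,0.28,-0.08],
    [0,0.3,-0.1],
    [0,0.3,-0.2],
    [0,0.3,-0.2],
    [0,0.25,-0.28],
    [0,0.25,-0.3],
    [0,0,-0.3],
    [0,0,-0.3],
    [0,0,-0.2],
    [0,0,0],
    [0,0,0],
  ],
  rotation=[
    [0,0,0],
    [0,0,0],
    [0,0,0],
    [0,0,0],
    [0,0,0],
    [0,0,0],
    [0,0,0],
    [0,0,0],
    [0,0,0],
    [0,0,0],
    [0,0,0],
    [0,0,0],
    [0,0,0],
  ],
)

```text
time: 22.93
tool_pos: [521.8, 285.8, 143.9]
tool_rot: [[1.0, 0.006, -0.0], [0.006, -1.0, -0.0], [-0.0, 0.0, -1.0]]
force: [0.5, -0.7, -1.3]
finger_gap: 0.123
finger_force: 50.0
```

step_arm(
  hand=[-1,-1,-1,-1,-1,-1,-1,-1],
  offset=[
    [0,0.3,0.05],
    [0,0.4,0],
    [0,0.4,0],
    [0,0.5,0],
    [0,0.5,0],
    [0,0.5,0],
    [0,0.4,0],
    [0,0,0],
  ],
  rotation=[
    [0,0,0],
    [0,0,0],
    [0,0,0],
    [0,0,0],
    [0,0,0],
    [0,0,0],
    [0,0,0],
    [0,0,0],
  ],
)

```text
time: 23.6
tool_pos: [521.6, 317.0, 144.4]
tool_rot: [[1.0, 0.007, -0.0], [0.007, -1.0, 0.0], [-0.0, -0.0, -1.0]]
force: [-0.4, -0.3, -2.1]
finger_gap: 0.123
finger_force: 50.0
```

```bash
python3 - <<'E'
from h import *
a=save('wrist','w8.png')
s=manip.get_obs(); print(s['tool_pos'],s['force'])
for q in ['piston_top','piston_hinge','hook_toe','piston','tray']:
    print(q,[(np.round(d['position'],1),round(d['confidence'],2)) for d in manip.spot_point(q,'wrist')[:2]])
cv2.imwrite('pics/c8.png',cv2.resize(a[100:300,260:510],(750,600),interpolation=cv2.INTER_CUBIC)[:,:,::-1])
E
```

```text
[521.66640462 316.47942542 144.36882419] [-0.48774289  0.94598551 -2.01364347]
piston_top [(array([522.8, 253.2,  25.1]), 0.75)]
piston_hinge [(array([520.8, 259.7,  28.8]), 0.8)]
hook_toe [(array([526.1, 313.6,  30.3]), 0.8), (array([386.4,  21.7,  -2.8]), 0.37)]
piston [(array([521.9, 253.1,   5. ]), 0.75), (array([524.2, 320.6, 154.6]), 0.57)]
tray []
```

View pics/c8.png

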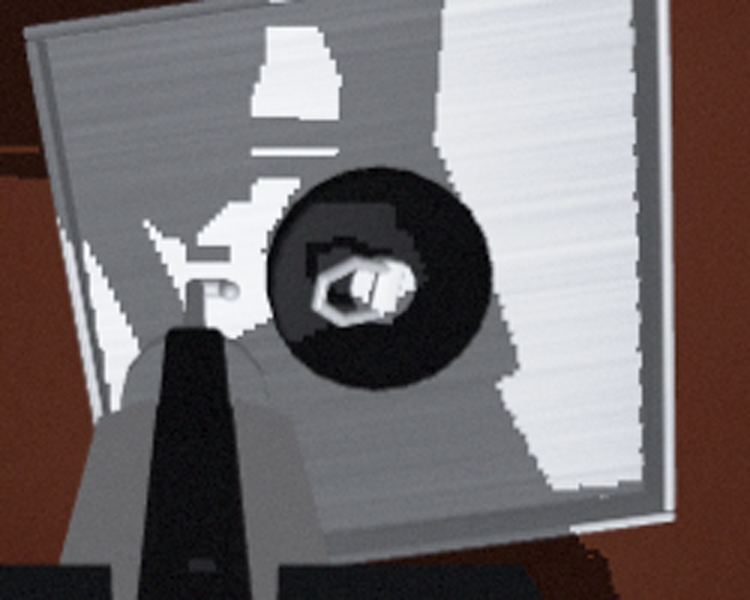

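Piston lies flat in the tray near (521,257). The bail has fallen back, and the hook is free with its toe at crop (230,290). Lift off and return to the rack.

step_arm(
  hand=[-1,-1,-1,-1,-1,-1,-1],
  offset=[
    [0,0,1],
    [0,0,2],
    [0,0,3],
    [0,0,3],
    [0,0,3],
    [0,0,1.1],
    [0,0,0],
  ],
  rotation=[
    [0,0,0],
    [0,0,0],
    [0,0,0],
    [0,0,0],
    [0,0,0],
    [0,0,0],
    [0,0,0],
  ],
)

```text
time: 24.48
tool_pos: [523.2, 316.5, 280.8]
tool_rot: [[1.0, 0.006, 0.008], [0.006, -1.0, 0.004], [0.008, -0.004, -1.0]]
force: [0.3, -0.4, -0.7]
finger_gap: 0.129
finger_force: 50.0
```

step_arm(
  hand=[-1,-1,-1,-1,-1,-1,-1,-1,-1,-1,-1,-1,-1,-1,-1,-1,-1,-1,-1,-1],
  offset=[
    [-0.47,-2.98,0],
    [-0.47,-2.98,0],
    [-0.47,-2.98,0],
    [-0.47,-2.98,0],
    [-0.47,-2.98,0],
    [-0.47,-2.98,0],
    [-0.47,-2.98,0],
    [-0.47,-2.98,0],
    [-0.47,-2.98,0],
    [-0.47,-2.98,0],
    [-0.47,-2.98,0],
    [-0.47,-2.98,0],
    [-0.47,-2.98,0],
    [-0.47,-2.98,0],
    [-0.47,-2.98,0],
    [-0.47,-2.98,0],
    [-0.47,-2.98,0],
    [-0.47,-2.98,0],
    [-0.47,-2.98,0],
    [-0.47,-2.98,0],
  ],
  rotation=[
    [0,0,4.14],
    [0,0,4.14],
    [0,0,4.14],
    [0,0,4.14],
    [0,0,4.14],
    [0,0,4.14],
    [0,0,4.14],
    [0,0,4.14],
    [0,0,4.14],
    [0,0,4.14],
    [0,0,4.14],
    [0,0,4.14],
    [0,0,4.14],
    [0,0,4.14],
    [0,0,4.14],
    [0,0,4.14],
    [0,0,4.14],
    [0,0,4.14],
    [0,0,4.14],
    [0,0,4.14],
  ],
)

```text
time: 26.15
tool_pos: [426.6, -281.0, 272.9]
tool_rot: [[0.116, 0.993, -0.003], [0.993, -0.116, 0.003], [0.002, -0.003, -1.0]]
force: [0.5, 0.8, -1.2]
finger_gap: 0.126
finger_force: 50.0
```

step_arm(
  hand=[-1,-1,-1],
  offset=[
    [0,0,0],
    [0,0,0],
    [0,0,0],
  ],
  rotation=[
    [0,0,0],
    [0,0,0],
    [0,0,0],
  ],
)

```text
time: 26.4
tool_pos: [427.3, -279.3, 273.7]
tool_rot: [[0.12, 0.993, -0.002], [0.993, -0.12, 0.003], [0.002, -0.003, -1.0]]
force: [-0.5, 1.0, -0.9]
finger_gap: 0.128
finger_force: 50.0
```

step_arm(
  hand=[-1,-1,-1,-1,-1,-1,-1,-1],
  offset=[
    [0.03,-0.07,-2],
    [0,0,-3],
    [0,0,-3],
    [0,0,-2.5],
    [0,0,-1.5],
    [0,0,-0.7],
    [0,0,0],
    [0,0,0],
  ],
  rotation=[
    [0,0,0.2],
    [0,0,0],
    [0,0,0],
    [0,0,0],
    [0,0,0],
    [0,0,0],
    [0,0,0],
    [0,0,0],
  ],
)

```text
time: 27.07
tool_pos: [428.5, -280.1, 149.0]
tool_rot: [[0.115, 0.993, 0.001], [0.993, -0.115, -0.0], [-0.0, 0.001, -1.0]]
force: [0.3, 0.3, -1.1]
finger_gap: 0.124
finger_force: 50.0
```

```bash
python3 - <<'E'
from h import *
a=save('wrist','w9.png')
s=manip.get_obs(); print(s['tool_pos'],s['tool_rot'],s['force'])
for q in ['rack_seat','hook_toe','hook']:
    print(q,[(np.round(d['position'],1),round(d['confidence'],2)) for d in manip.spot_point(q,'wrist')[:2]])
cv2.imwrite('pics/c9.png',cv2.resize(a[100:300,260:510],(750,600),interpolation=cv2.INTER_CUBIC)[:,:,::-1])
E
```

```text
[ 428.92836099 -280.66368068  149.963246  ] [[ 0.11493917  0.99337041  0.00205143]
 [ 0.99337171 -0.11493618 -0.00152026]
 [-0.0012744   0.00221257 -0.99999674]] [-0.74948323 -0.72565526 -0.48184275]
rack_seat [(array([ 485.6, -287.1,  116. ]), 0.55)]
hook_toe [(array([ 562. , -427.2,   31.9]), 0.91), (array([ 425.7, -281.7,   32.2]), 0.89)]
hook [(array([ 430.9, -274.2,  163.2]), 0.76), (array([ 318.6, -196.9,    8.2]), 0.66)]
```

step_arm(
  hand=[-1,-1,-1,-1,-1,-1,-1,-1,-1],
  offset=[
    [0.8,-0.09,0],
    [0.8,-0.09,-0.1],
    [0.8,-0.09,-0.1],
    [0.8,-0.1,-0.1],
    [0.8,-0.1,0],
    [0.8,-0.1,0],
    [0.76,-0.09,0],
    [0.3,-0.03,0],
    [0,0,0],
  ],
  rotation=[
    [0,0,0],
    [0,0,0],
    [0,0,0],
    [0,0,0],
    [0,0,0],
    [0,0,0],
    [0,0,0],
    [0,0,0],
    [0,0,0],
  ],
)

```text
time: 28.02
tool_pos: [487.5, -287.7, 145.3]
tool_rot: [[0.115, 0.993, -0.0], [0.993, -0.115, 0.0], [0.0, -0.0, -1.0]]
force: [0.4, 0.3, -1.1]
finger_gap: 0.125
finger_force: 50.0
```

step_arm(
  hand=[-1,-1,-1,-1,-1,-1,-1],
  offset=[
    [0,0,-0.2],
    [0,0,-0.2],
    [0,0,-0.1],
    [0,0,-0.1],
    [0,0,0],
    [0,0,0],
    [0,0,0],
  ],
  rotation=[
    [0,0,0],
    [0,0,0],
    [0,0,0],
    [0,0,0],
    [0,0,0],
    [0,0,0],
    [0,0,0],
  ],
)

```text
time: 28.6
tool_pos: [486.6, -287.7, 139.6]
tool_rot: [[0.116, 0.993, 0.0], [0.993, -0.116, -0.0], [-0.0, 0.0, -1.0]]
force: [1.0, 0.1, -1.1]
finger_gap: 0.124
finger_force: 50.0
```

step_arm(
  hand=[-1,-1,-1,-1,-1],
  offset=[
    [0,0,-0.05],
    [0,0,-0.05],
    [0,0,0],
    [0,0,0],
    [0,0,0],
  ],
  rotation=[
    [0,0,0],
    [0,0,0],
    [0,0,0],
    [0,0,0],
    [0,0,0],
  ],
)

```text
time: 29.02
tool_pos: [486.7, -287.7, 139.4]
tool_rot: [[0.116, 0.993, 0.001], [0.993, -0.116, -0.001], [-0.0, 0.001, -1.0]]
force: [-2.1, 0.4, 4.5]
finger_gap: 0.124
finger_force: 50.0
```

Seated: contact is 4.5 N. Release.

step_arm(
  hand=[-0.6,-0.4,-0.2,0,0,0,0.2,0.4,0.6,0.6,0.6,0.6],
  offset=[
    [0,0,0.03],
    [0,0,0],
    [0,0,0],
    [0,0,0],
    [0,0,0],
    [0,0,0],
    [0,0,0],
    [0,0,0],
    [0,0,0],
    [0,0,0],
    [0,0,0],
    [0,0,0],
  ],
  rotation=[
    [0,0,0],
    [0,0,0],
    [0,0,0],
    [0,0,0],
    [0,0,0],
    [0,0,0],
    [0,0,0],
    [0,0,0],
    [0,0,0],
    [0,0,0],
    [0,0,0],
    [0,0,0],
  ],
)

```text
time: 30.02
tool_pos: [486.7, -287.6, 138.8]
tool_rot: [[0.116, 0.993, 0.0], [0.993, -0.116, -0.0], [0.0, 0.0, -1.0]]
force: [-0.4, 0.3, -1.1]
finger_gap: 0.8
finger_force: 0.0
```

step_arm(
  hand=[0.6,0.6,0.6,0.6,0.6,0.6,0.6,0.6,0.6],
  offset=[
    [0,0,0.5],
    [0,0,1],
    [0,0,2],
    [0,0,3],
    [0,0,3],
    [0,0,3],
    [0,0,2],
    [0,0,0],
    [0,0,0],
  ],
  rotation=[
    [0,0,0],
    [0,0,0],
    [0,0,0],
    [0,0,0],
    [0,0,0],
    [0,0,0],
    [0,0,0],
    [0,0,0],
    [0,0,0],
  ],
)

```text
time: 30.77
tool_pos: [487.2, -288.0, 286.0]
tool_rot: [[0.116, 0.993, 0.004], [0.993, -0.116, -0.003], [-0.002, 0.004, -1.0]]
force: [-0.6, 0.3, -0.7]
finger_gap: 0.794
finger_force: 0.0
```

```bash
python3 - <<'E'
from h import *
a=save('wrist','w10.png')
for q in ['rack_seat','hook']:
    print(q,[(np.round(d['position'],1),round(d['confidence'],2)) for d in manip.spot_point(q,'wrist')[:3]])
b=save('top','t10.png'); 
for n in ['top','side']:
  if n=='side': save(n,'s10.png')
  for q in ['piston','hook']: print(n,q,[(np.round(d['position'],1),round(d['confidence'],2)) for d in manip.spot_point(q,n)[:4]])
A=cv2.resize(a[100:300,220:420],(400,400));B=cv2.resize(b[150:250,170:270],(400,400))
cv2.imwrite('pics/c10.png',np.hstack([A,B])[:,:,::-1]); print(manip.get_obs()['time'],manip.get_obs()['force'])
E
```

```text
rack_seat [(array([ 484.2, -283.4,  115.4]), 0.8)]
hook [(array([ 339.9, -502. ,   14.7]), 0.82), (array([ 318.4, -196.3,    9.6]), 0.8), (array([ 489.8, -281.7,  153.4]), 0.76)]
top piston [(array([522. , 259.6,   4.9]), 0.69)]
top hook [(array([193.3, 247.1,  12.9]), 0.89), (array([ 342.9, -503.3,   17.1]), 0.8), (array([ 488.7, -288.2,  152.5]), 0.65)]
side piston [(array([522.2, 259.4,   3.4]), 0.62)]
side hook [(array([ 343.7, -500.8,   16.3]), 0.75), (array([ 486.2, -285.2,  118. ]), 0.62), (array([ 490.2, -288. ,  148.4]), 0.58), (array([ 316.4, -197.3,    9.9]), 0.55)]
31.2167 [-0.19148685 -0.11799137  0.70476547]
```

View pics/c10.png

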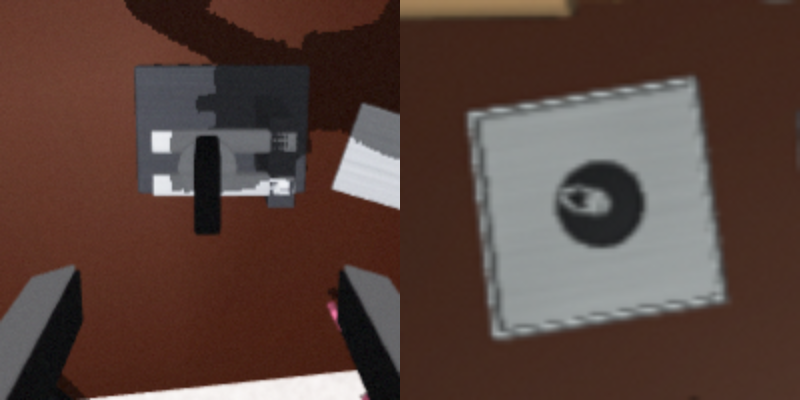

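The hook hangs back in the fork (left picture, 207,185), and the piston lies flat in the tray (right picture, 600,203).

```bash
python3 -c "
from bench import manip
print(manip.sign_off())"
```

```text
the job is handed in; nothing more can be done
None
```

The job is handed in at about 31 s: the piston was drawn out with the hook alone (about 11 N at the highest reading), lies flat and right way up in the tray, unhooked, and the hook hangs back in its fork.

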